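Feed two flanged bushings down the chute of a drill jig and locate the first

ROBOT

A 6-joint arm with a two-finger parallel gripper is mounted at the origin on a cart in front of the work surface, level with it; the furniture and walls round the work are solid. World frame = base frame: x ahead of the robot, y to its left, z up, the work surface at z = 0. Lengths are in mm, angles in rad, forces in N, time in s.
With the tool pointing down it reaches from about 350 to 850 mm from the base axis. Payload 8.1 kg.
Tool frame: the origin (TCP) lies on the centre line of the jaws, within the pads' length; the fingertips stand 8 mm ahead of it and the grasp point (between the pads) lies 11 mm behind it; z points along the fingers, y is the line along which they close (so a half turn about z gives the same grasp; the last joint's range is limited). The gripper opens to 93 mm and grips with 3 to 60 N. Pads are 15 mm wide; open, the fingers measure 128 mm over their backs; the gripper's body (75 mm by 188 mm) begins 65 mm behind the grasp point.
Start: joints at [-1.307, 0.13, 1.488, -0, 1.523, -0.085], TCP at [205.082, -563.867, 226.635] pointing down, gripper open.
Joint ranges: [-2.96, 2.96], [-0.89, 2.26], [0.02, 2.5], [-1.34, 4.48], [0, 2.73], [-2.66, 2.66]. Speed limits (rad/s): [2.39, 2.39, 2.79, 3.14, 3.14, 3.14].

INTERFACE

Orientations are given as a unit quaternion [w, x, y, z].
In Python, from workcell import read_state, viewer, bot gives the robot as it stands. The module is installed in compiled form; this text tells all that it offers.
- The arm moves only by the shell command python3 -m creep 'ROWS' [FORCE]. ROWS is JSON, a list of rows, each a list of 7 numbers: the finger opening in m, from 0 to 0.093, then the shift along the tool's x, y, z in m, then the turn, a rotation vector about the tool's x, y, z in rad. A call has 1 to 8 rows; each row is the pose to reach, as a shift and turn from the pose commanded when the call began, along the tool's axes at that moment; what a row does not reach only later rows make up. A row lasts 1/8 s, in which the tool goes at most 62.5 mm and 10.7 degrees, less where a joint would pass 70% of its speed; a pose out of reach is approached as far as the arm can. A call with a gripper value outside its range is refused whole. The fingers move at their own pace and stop on an object; FORCE is the grip in N (left out, the last holds). Time passes only in rows, so rows that repeat a pose let the fingers close. It gives the time, the measured TCP pose, the force, the opening and the grip force at its end, in the units of the state.
- read_state(): the state, without advancing time (a new reading comes with each control period).
- viewer.capture(name): name is "scene" or "top"; returns a dict with "frame" (480x640x3 uint8, red, green, blue), "range_z" (480x640 float32, mm along the optical axis (not along the pixel's ray), 0 where there is no reading), "fx", "fy", "cx", "cy" (pixels), "extrinsics" (4x4, takes a point from camera to world coordinates). Camera axes: x right, y down, z forward; pixel columns grow to the right and rows downward; lengths in mm; the calibration is good to about 2 mm. A picture is of the moment at which its call begins.
- bot.sign_off(): hands the job in; it is judged then, once.
The state is a dict: "clock": time; "qpos": joint angles; "joint_vel": joint speeds; "effort": joint torques, N m; "eef_pos": TCP position; "orientation": TCP orientation; "wrist_force": force on the tool from outside, world axes, zero at the start; "moment": the same for the moment, N m; "grip_width": finger opening in mm; "finger_force": force on a finger pad.
Only numpy, scipy, OpenCV 4.12 (cv2) and the standard library are available. Lean on these libraries where they do the work, as an engineer would, in place of code of your own. Each camera call takes 0.05 s, during which the arm holds its last target. There are 200 camera calls.

TASK

Load the drilling jig: drop both flanged bushings into the open upper end of its sloping chute, lying across it with the flange over the deep groove (the side away from the plunger), so that they roll down under the gauge bar, one into the nest below the drill plate and the other waiting right behind it. Once both have come to rest (an arriving bushing knocks the first), push the plunger fully home by its upright handle, so that the first bushing is pressed over against the flange wall, ready for drilling.

Things in the scene. Friction and masses are not known exactly. Their poses are not given: they have to be found in the camera images.
- bushing_a_centre (a point): First brass flanged bushing: round barrel 26 mm in diameter, 42 mm long, with a flange 42 mm in diameter, 7 mm thick on one end (49 mm overall, about 160 g). This point is on its axis, half-way along the barrel; y is the axis, pointing to the flange end. It starts lying level in a saddle of the wooden cradle, axis 47 mm above the bench.
- bushing_b_centre (a point): Middle of the second bushing's barrel, on its axis; y points to its flange end. It is identical to the first and lies in the cradle's other saddle, its flange pointing the opposite way. Either may go first.
- bushing_a_flange (a point): Centre of the first bushing's flange, 24.5 mm from the barrel's centre along +y.
- bushing_b_flange (a point): Centre of the second bushing's flange, 24.5 mm from the barrel's centre along +y.
- bushing_a: The first bushing as a body (origin and axes as its centre point; it may be rolled to any angle about y).
- bushing_b: The second bushing as a body (origin and axes as its centre point; it may be rolled to any angle about y).
- cradle: Fixed wooden cradle: a 172 x 34 x 12 mm board with two V saddles 23 mm wide, 28 mm long and 36 mm high at x = -42 and +42 mm of its frame (origin under its centre). A bushing lies across it, along y, its flange overhanging at one side or the other. Beside each saddle there is room for fingers down to 12 mm above the bench.
- jig: Fixed aluminium drilling jig, base 236 x 112 x 10 mm, origin at the bench under its centre. Its chute runs along x and slopes down to +x by 0.30 rad. Across the chute: plain wall at y = -24 mm, steel strip for the barrel from -24 to +17.5, groove 11 mm deep for the flange from +17.5 to +29.5, flange wall. So the flange must point to +y. Walls stand 16 mm above the strip.
- mouth (a point): Where to drop a bushing: the place of the barrel's centre when it rests on the strip in the middle of the open upper part, 45 mm uphill of the gauge bar, 35 mm from the low end wall. The walls' flared tops, 17 mm higher than this point, guide a part that is 2 or 3 mm off sideways. Let go with the barrel about 10 mm above this place, it drops in and rolls down. Axes as the jig's.
- gauge (a point): Middle of the dark gauge bar that crosses the chute between mouth and nest; its lower face is 29 mm above the strip, higher over the groove. A bushing with its flange on the wrong side, or standing on end, jams there. A bushing the right way round rolls through by itself.
- nest (a point): Where the barrel's centre must be in the nest: against the end stop at the chute's foot, below the drill plate, flange against the flange wall. Axes as the jig's.
- queue (a point): Where the second bushing's barrel centre stands when it waits behind the first, flange rim against flange rim, 42 mm uphill of the nest. Axes as the jig's.
- plunger_handle (a point): Middle of the plunger's upright handle: a round black grip 14 mm in diameter, from 12 mm below to 22 mm above this point, standing on a steel post beside the chute on the jig's -y side, free all round for 30 mm at this height. It moves with the plunger towards the jig's +y. Axes as the jig's.
- plunger (a joint): Travel of the locating plunger in m: 0 drawn back, 0.020 fully home at its own end stop. It slides level along the jig's +y with about 2 N of friction and stays where it is left. Home, its tip stands 3.7 mm inside the plain wall and holds the bushing over. It starts drawn back by 14 to 20 mm; pushed in early, it bars the nest.

How it is judged (in metres and radians):
On the way, in this order (a step that is already met when the one before it is completed fails the run):
1. one bushing, the right way round, lies in the nest (((distance between bushing_a_centre and nest below 0.009 m and y of bushing_a_flange in the frame of nest above 0.014 m) or (distance between bushing_b_centre and nest below 0.009 m and y of bushing_b_flange in the frame of nest above 0.014 m))), for 0.2 s.
2. the other waits right behind it (((distance between bushing_a_centre and queue below 0.012 m and angle between the y axis of bushing_a_centre and the y axis of nest, either way round below 0.3 rad and y of bushing_a_flange in the frame of nest above 0.014 m) or (distance between bushing_b_centre and queue below 0.012 m and angle between the y axis of bushing_b_centre and the y axis of nest, either way round below 0.3 rad and y of bushing_b_flange in the frame of nest above 0.014 m))), for 0.2 s.
3. only then is the plunger pushed home (value of joint plunger above 0.0175 m), for 0.2 s.
At the end, for the whole second after the job is handed in: One bushing in the nest (within 5 mm and 0.12 rad), the other right behind it (within 12 mm of the queue point, 0.3 rad), both flanges on the groove side, both at rest, and the plunger home (at least 17.5 of its 20 mm) ((((distance between bushing_a_centre and nest below 0.005 m and angle between the y axis of bushing_a_centre and the y axis of nest, either way round below 0.12 rad and y of bushing_a_flange in the frame of nest above 0.018 m) and (distance between bushing_b_centre and queue below 0.012 m and angle between the y axis of bushing_b_centre and the y axis of nest, either way round below 0.3 rad and y of bushing_b_flange in the frame of nest above 0.014 m)) or ((distance between bushing_b_centre and nest below 0.005 m and angle between the y axis of bushing_b_centre and the y axis of nest, either way round below 0.12 rad and y of bushing_b_flange in the frame of nest above 0.018 m) and (distance between bushing_a_centre and queue below 0.012 m and angle between the y axis of bushing_a_centre and the y axis of nest, either way round below 0.3 rad and y of bushing_a_flange in the frame of nest above 0.014 m))) and value of joint plunger above 0.0175 m and linear speed of each of bushing_a, bushing_b below 0.02 m/s); the robot touches nothing.
It also fails if it takes over 64 s, if anything falls off the work surface, if the arm or the gripper's body presses on something with over 40 N, if the wrist force passes 120 N, or if a joint passes its speed limit or range.

## Working session

There is one attempt and no reset: what is moved stays moved. The work goes in short steps, Python scripts to look and compute and a shell command to move; the robot and the scene stay as the last step left them, time stands still between calls to the robot, and variables do not carry over. Pictures are saved under pics/ and viewed, at most 10 in all, crops included, and the job is handed in when it is done.

```bash
mkdir -p pics
python3 - <<'E'
from workcell import read_state, viewer, bot
import cv2,numpy as np
s=read_state();print(s)
for n in("scene","top"):
    c=viewer.capture(n);cv2.imwrite(f"pics/{n}0.png",c["frame"][:,:,::-1]);np.savez(f"{n}0.npz",**c)
    print(n,c["fx"],c["fy"],c["cx"],c["cy"],c["extrinsics"].round(3).tolist())
E
```

```text
{'clock': 0.0, 'qpos': array([-1.30738633e+00,  1.31160356e-01,  1.48927107e+00, -3.59407416e-05,
        1.52304188e+00, -8.53759685e-02]), 'joint_vel': array([ 5.35811210e-04,  3.38574857e-04,  9.00206791e-04, -1.06771134e-04,
       -4.48510596e-04,  9.51691881e-05]), 'effort': array([-1.53328365e-04, -5.59837961e+01, -4.91769361e+01,  7.69393472e-02,
        3.51545541e-02, -1.21648645e-04]), 'eef_pos': array([ 204.92720721, -563.31208064,  225.59246011]), 'orientation': array([-9.35006553e-04,  9.84831457e-01,  1.73511142e-01, -1.01472451e-04]), 'wrist_force': array([-0.24019128,  0.44160937, -0.29361758]), 'moment': array([-0.02685012, -0.01809021, -0.01104027]), 'finger_force': 0.0, 'grip_width': 92.70813646495357}
scene 548.286084779754 548.286084779754 325.89719108916063 245.34940577287568 [[-0.857, -0.399, 0.327, 267.502], [-0.515, 0.683, -0.518, 315.795], [-0.016, -0.612, -0.791, 795.835], [0.0, 0.0, 0.0, 1.0]]
top 523.2614042588787 523.2614042588787 327.50026245839655 248.1264433464925 [[0.012, -0.986, 0.167, 437.177], [-0.999, -0.017, -0.028, -143.647], [0.03, -0.167, -0.986, 974.263], [0.0, 0.0, 0.0, 1.0]]
```

View pics/scene0.png

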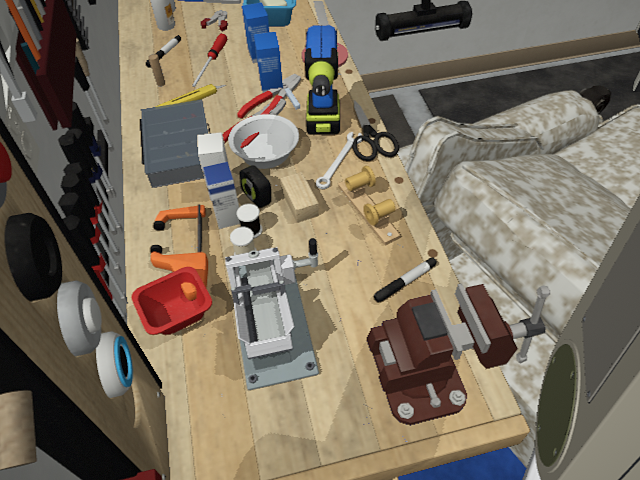

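View pics/top0.png

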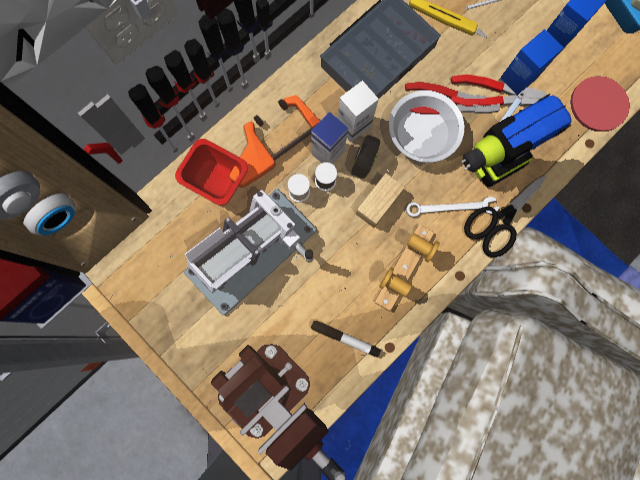

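The scene view shows the jig at about (270,315) with its handle at (312,247), and the cradle with the two bushings at about (360,180) and (378,212). In the top view the jig is at (250,250), the handle at (308,254) and the bushings at (423,245) and (397,280). Next I'll enlarge these areas.

Run:
```python
import cv2,numpy as np
t=cv2.imread("pics/top0.png");s=cv2.imread("pics/scene0.png")
def crop(im,x,y,w,h,k):
    o=cv2.resize(im[y:y+h,x:x+w],None,fx=k,fy=k,interpolation=cv2.INTER_CUBIC)
    for i in range(0,w,10):
        if (x+i)%20==0: cv2.putText(o,str(x+i),(i*k,10),0,.35,(0,0,255),1);cv2.line(o,(i*k,12),(i*k,18),(0,0,255),1)
    for i in range(0,h,10):
        if (y+i)%20==0: cv2.putText(o,str(y+i),(0,i*k+4),0,.35,(0,0,255),1);cv2.line(o,(22,i*k),(28,i*k),(0,0,255),1)
    return o
cv2.imwrite("pics/topjig.png",crop(t,180,180,150,140,4))
a=crop(s,220,230,110,160,3);b=crop(s,330,160,80,90,3);c=crop(t,360,220,90,100,3)
a=crop(s,220,230,110,160,3)
o=np.zeros((600,800,3),np.uint8);o[:480,:330]=a;o[:270,340:580]=b;o[290:590,340:610]=c
cv2.imwrite("pics/mos.png",o)
```

```text
(no output)
```

View pics/topjig.png

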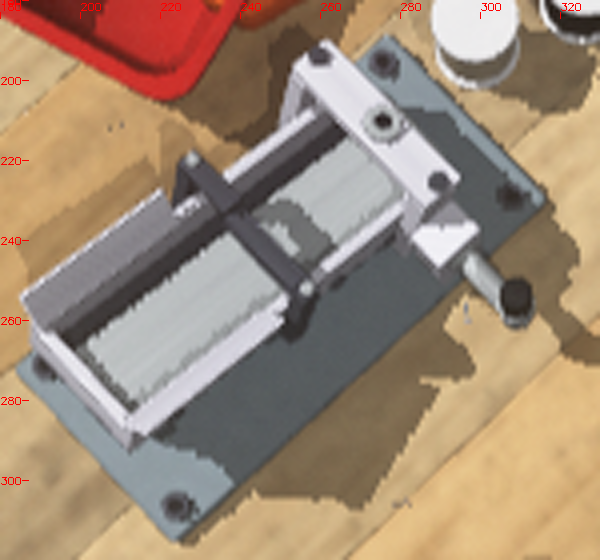

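View pics/mos.png

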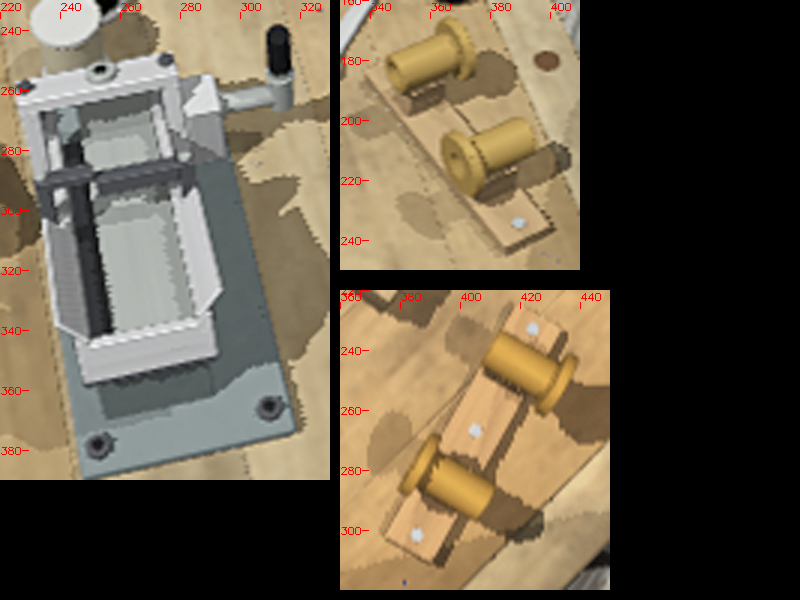

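The crops show these features:
- **Jig, top view:** base bolts at (190,271), (224,306), (276,195) and (307,228). Gauge bar ends at (227,220) and (256,252), low end wall from (187,261) to (212,287), black handle top at (309,253). The dark groove is on the upper left.
- **Bushings, top view:** one has its flange at upper left, (387,276). The other has its flange at lower right, (434,253).

Next I'll fit depth clouds and triangulate.

```bash
cat > h.py <<'E'
import numpy as np
from scipy.optimize import least_squares
def cloud(c):
    v,u=np.mgrid[:480,:640];z=c["range_z"].astype(float)
    P=np.stack([(u-c["cx"])/c["fx"]*z,(v-c["cy"])/c["fy"]*z,z,np.ones_like(z)],-1)@np.asarray(c["extrinsics"]).T
    P=P[...,:3];P[z<=0]=np.nan;return P
def ray(c,p):
    E=np.asarray(c["extrinsics"]);d=E[:3,:3]@np.array([(p[0]-c["cx"])/c["fx"],(p[1]-c["cy"])/c["fy"],1.]);return E[:3,3],d/np.linalg.norm(d)
def atz(c,p,z): o,d=ray(c,p);return o+d*(z-o[2])/d[2]
def tri(c1,p1,c2,p2):
    o1,d1=ray(c1,p1);o2,d2=ray(c2,p2);t=np.linalg.lstsq(np.stack([d1,-d2],1),o2-o1,rcond=None)[0]
    a=o1+t[0]*d1;b=o2+t[1]*d2;return (a+b)/2,np.linalg.norm(a-b)
def fitb(P,x0):  # x,y,z,yaw of y axis
    def r(p):
        a=np.array([np.cos(p[3]),np.sin(p[3]),0]);d=P-p[:3];s=d@a;q=np.linalg.norm(d-np.outer(s,a),axis=1)
        def cyl(s0,s1,R):
            ds=np.maximum(s0-s,s-s1);dr=q-R
            return np.where((ds>0)&(dr>0),np.hypot(ds,dr),np.maximum(ds,dr))
        return np.minimum(cyl(-21,21,13),cyl(21,28,21))
    f=least_squares(r,x0,loss="soft_l1",f_scale=1.,x_scale=[1,1,1,.05]);return f.x,np.median(abs(r(f.x)))
E
python3 - <<'E'
from h import *
np.set_printoptions(precision=1,suppress=True)
T=dict(np.load("top0.npz"));S=dict(np.load("scene0.npz"));CT,CS=cloud(T),cloud(S)
for n,fl,be in(("L",(387,276),(408,288)),("R",(434,254),(409,240))):
    f=atz(T,fl,47);b=atz(T,be,47);m=f*.43+b*.57;yaw=np.arctan2(*(f-b)[1::-1])
    sel=[]
    for nm,C in(("top",CT),("scene",CS)):
        P=C.reshape(-1,3);P=P[(P[:,2]>38)&(np.hypot(P[:,0]-m[0],P[:,1]-m[1])<42)]
        x,e=fitb(P,[*m[:2],47,yaw]);print(n,nm,x,round(x[3],3),e,len(P));sel.append(P)
for n,a,b in(("boltL",(190.5,271.5),(252,378)),("boltR",(224,306),(309,365)),("handletop",(309,253.5),(312.5,240)),("plateboltA",(259.5,194),(229,260)),("plateboltB",(288.5,225),(276,250)),("bush",(275.5,210.5),(253.5,253.5))):
    print(n,tri(T,a,S,b))
for p in((190.5,271.5),(224,306),(276,195),(307.5,228)): print("bolt",atz(T,p,10))
for n,p in(("gauge",(242,236)),("gaugeA",(227.5,220)),("gaugeB",(256,252)),("stripupper",(208,266)),("stripmid",(230,250)),("stripnest",(265,220)),("endwall",(200,273)),("handle",(309,253)),("plate",(280,215))):
    u,v=p;print(n,np.nanmedian(CT[v-1:v+2,int(u)-1:int(u)+2].reshape(-1,3),0) )
E
```

```text
L top [ 530.4 -296.7   45.4    1.1] 1.055 0.7728673428077535 442
L scene [ 532.6 -296.3   48.     1.1] 1.05 0.7459765189280088 485
R top [ 603.7 -337.2   45.2   -2.1] -2.086 0.6659030732216582 451
R scene [ 606.1 -337.1   48.1   -2.1] -2.089 0.7355071070356098 464
boltL (array([553.1,  79.8,  18. ]), np.float64(3.4041210130338015))
boltR (array([491.2,  16.6,  14.5]), np.float64(2.951677631283393))
handletop (array([ 576.3, -136.6,  103.8]), np.float64(3.0807156171568897))
plateboltA (array([683.3, -48. ,  80.2]), np.float64(0.687870994661214))
plateboltB (array([ 627.1, -100.7,   84.7]), np.float64(0.4666628640747269))
bush (array([653.8, -76.9,  84.2]), np.float64(2.0306925719997024))
bolt [552.5  80.9  10. ]
bolt [490.1  16.7  10. ]
bolt [701.  -71.9  10. ]
bolt [ 638.2 -132.8   10. ]
gauge [604.9 -22.3  91.4]
gaugeA [630.8   2.9  99.1]
gaugeB [577.7 -47.   92.6]
stripupper [554.9  36.5  74.1]
stripmid [585.6   2.4  60.1]
stripnest [646.7 -55.   34.4]
endwall [540.5  46.2  91.4]
handle [ 576.6 -137.1   98.6]
plate [646.7 -85.   76.7]
```

```bash
cat > go.py <<'E'
import sys,numpy as np
from scipy.spatial.transform import Rotation as R
from workcell import read_state
s=read_state();q=s["orientation"];A=R.from_quat([q[1],q[2],q[3],q[0]]);x,y,z,w=map(float,sys.argv[1:5])
B=R.from_matrix(np.array([[np.cos(w),np.sin(w),0],[np.sin(w),-np.cos(w),0],[0,0,-1]]))
d=A.inv().apply(np.array([x,y,z])-s["eef_pos"])/1000;r=(A.inv()*B).as_rotvec()
print(s["clock"].round(2) if hasattr(s["clock"],"round") else s["clock"],"shift",d.round(4),"turn",r.round(3),"rows",np.linalg.norm(d)/.0625,np.linalg.norm(r)/.186)
E
python3 go.py 534 -292 130 1.052
python3 - <<'E'
from h import *
np.set_printoptions(precision=1,suppress=True)
T=dict(np.load("top0.npz"));S=dict(np.load("scene0.npz"));CT,CS=cloud(T),cloud(S)
O=np.array([595.5,-26.8]);w=-.795;M=np.array([[np.cos(w),np.sin(w)],[-np.sin(w),np.cos(w)]])
def J(P): P=np.asarray(P);return np.c_[(P[...,:2]-O)@M.T,P[...,2:]] if P.ndim==2 else np.r_[M@(P[:2]-O),P[2]]
for nm,C in(("top",CT),("scene",CS)):
    P=J(C.reshape(-1,3));P=P[~np.isnan(P[:,0])]
    # heights across chute in slices at jig x=-60..-40 (detrended), and handle
    for x0,x1 in((-65,-35),(20,45)):
        Q=P[(P[:,0]>x0)&(P[:,0]<x1)]
        h=Q[:,2]+.309*Q[:,0]
        print(nm,x0,[(int(y),round(float(np.median(h[abs(Q[:,1]-y)<1])),1)) for y in range(-38,44,2) if (abs(Q[:,1]-y)<1).any()])
    Q=P[(abs(P[:,1])<12)];h=Q[:,2]+.309*Q[:,0]
    print(nm,"along",[(int(x),round(float(np.median(h[abs(Q[:,0]-x)<1.5])),1)) for x in range(-108,96,4) if (abs(Q[:,0]-x)<1.5).any()])
    Q=P[(P[:,2]>65)&(P[:,1]<-70)&(P[:,1]>-120)&(P[:,0]>30)&(P[:,0]<100)];print("handle",Q.min(0),Q.max(0),np.median(Q,0),len(Q))
E
```

```text
0.1 shift [ 0.402  -0.1424  0.096 ] turn [-0.002 -0.001 -0.703] rows 6.993980312776125 3.7807172778615024
top -65 [(-38, -6.9), (-36, -7.9), (-34, -7.8), (-32, -7.0), (-30, -3.5), (-28, 79.3), (-26, -4.8), (-24, 38.4), (-22, 38.9), (-20, -3.7), (-18, 67.7), (-16, -7.8), (-14, 52.0), (-12, 50.8), (-10, 51.1), (-8, 50.6), (-6, 50.6), (-4, 51.2), (-2, 51.0), (0, 50.8), (2, 50.9), (4, 51.0), (6, 51.4), (8, 50.4), (10, 50.8), (12, 51.5), (14, 51.3), (16, 50.0), (18, 50.6), (20, 50.2), (22, 50.7), (24, 49.9), (28, 39.6), (30, 39.9), (32, 39.0), (34, 39.8), (36, 53.9), (38, 69.3), (40, 73.0), (42, 75.0)]
top 20 [(-38, 19.1), (-36, 17.4), (-34, 17.4), (-32, 18.2), (-30, 18.8), (-28, 17.8), (-26, 17.5), (-24, 45.3), (-22, 51.3), (-20, 67.1), (-18, 66.8), (-14, 50.8), (-12, 51.6), (-10, 51.1), (-8, 51.7), (-6, 49.7), (-4, 51.5), (-2, 51.6), (0, 51.3), (2, 49.6), (4, 50.9), (6, 50.7), (8, 51.9), (10, 50.5), (12, 51.5), (14, 51.2), (16, 51.4), (18, 50.5), (20, 51.1), (22, 51.2), (24, 51.2), (26, 41.4), (28, 39.5), (30, 39.3), (32, 39.0), (34, 39.5), (36, 54.5), (38, 67.6), (40, 67.1), (42, 67.5)
[... 1589 characters left out ...]
4, 42.7), (36, 43.0), (38, 43.6), (40, 71.4), (42, 71.0)]
scene along [(-108, -22.2), (-104, -21.1), (-100, -19.3), (-96, 47.4), (-92, 54.8), (-88, 11.8), (-80, 56.3), (-76, 54.8), (-72, 54.1), (-68, 54.7), (-64, 54.3), (-60, 54.5), (-56, 54.1), (-52, 54.1), (-48, 54.9), (-44, 54.4), (-40, 54.4), (-36, 53.9), (-32, 54.7), (-28, 54.4), (-24, 55.0), (-20, 54.6), (-16, 54.5), (-12, 54.4), (-8, 54.5), (-4, 87.3), (0, 92.1), (4, 55.9), (8, 93.0), (12, 54.8), (16, 54.8), (20, 54.5), (44, 55.2), (48, 54.2), (52, 54.8), (56, 54.5), (60, 54.2), (64, 97.4), (68, 103.3), (72, 104.2), (76, 61.1), (80, 72.1), (84, 103.7), (88, 104.4)]
handle [ 57.2 -96.   65.7] [ 72.1 -80.1 104.1] [ 61.6 -87.2  87.9] 171
```

```bash
python3 -m creep '[[0.055,0.05,-0.018,0.012,0,0,-0.09],[0.055,0.1,-0.036,0.024,0,0,-0.18],[0.055,0.15,-0.053,0.036,0,0,-0.26],[0.055,0.2,-0.071,0.048,0,0,-0.35],[0.055,0.25,-0.089,0.06,0,0,-0.44],[0.055,0.3,-0.106,0.072,0,0,-0.53],[0.055,0.35,-0.124,0.084,0,0,-0.62],[0.055,0.402,-0.1424,0.096,0,0,-0.703]]' 30; python3 go.py 534 -292 46.5 1.052
```

```text
clock: 1.1
eef_pos: [535.1, -291.3, 129.8]
orientation: [-0.0, 0.864, 0.503, -0.0]
wrist_force: [0.1, -0.9, 1.0]
grip_width: 55.1
finger_force: 0.0
1.1 shift [-0.0012 -0.0005  0.0833] turn [-0.001  0.     0.002] rows 1.3335443917145133 0.013525510096505551
```

```bash
python3 -m creep '[[0.055,-0.001,-0.0005,0.03,0,0,0],[0.055,-0.001,-0.0005,0.06,0,0,0],[0.055,-0.001,-0.0005,0.075,0,0,0],[0.055,-0.001,-0.0005,0.083,0,0,0],[0.02,-0.001,-0.0005,0.083,0,0,0],[0.02,-0.001,-0.0005,0.083,0,0,0],[0.02,-0.001,-0.0005,0.083,0,0,0],[0.02,-0.001,-0.0005,0.083,0,0,0]]' 30; python3 go.py 534 -292 150 1.052
```

```text
clock: 2.1
eef_pos: [533.1, -293.3, 48.6]
orientation: [-0.0, 0.865, 0.502, -0.0]
wrist_force: [-4.4, 2.0, 5.5]
grip_width: 25.1
finger_force: 30.0
2.1 shift [ 1.500e-03  1.000e-04 -1.014e-01] turn [-0.  0. -0.] rows 1.622534438437236 0.002172121992956202
```

```bash
python3 -m creep '[[0.02,0,0,-0.02,0,0,0],[0.02,0,0,-0.06,0,0,0],[0.02,0,0,-0.11,0,0,0],[0.02,0,0,-0.11,0,0,0]]' 30; python3 go.py 570 18.5 160 0.776
```

```text
clock: 2.6
eef_pos: [536.6, -295.4, 165.1]
orientation: [0.005, 0.865, 0.502, 0.003]
wrist_force: [1.0, -0.7, -0.8]
grip_width: 24.9
finger_force: 30.0
2.6 shift [ 0.2892 -0.1267  0.0035] turn [ 0.011 -0.001  0.276] rows 5.051487134729161 1.4840007488880442
```

```bash
python3 -m creep '[[0.02,0.05,-0.022,0,0,0,0.05],[0.02,0.1,-0.044,0,0,0,0.1],[0.02,0.15,-0.066,0,0,0,0.15],[0.02,0.2,-0.088,0,0,0,0.2],[0.02,0.25,-0.11,0,0,0,0.24],[0.02,0.289,-0.127,0.003,0,0,0.276],[0.02,0.289,-0.127,0.003,0,0,0.276],[0.02,0.289,-0.127,0.003,0,0,0.276]]' 30; python3 go.py 570 18.5 135 0.776
python3 - <<'E'
from workcell import viewer
import cv2,numpy as np
o=[]
for n,(x,y,w,h) in(("scene",(200,190,160,200)),("top",(170,160,160,200))):
    c=viewer.capture(n);np.savez(f"{n}1.npz",**c);o.append(cv2.resize(c["frame"][y:y+h,x:x+w,::-1],None,fx=2.5,fy=2.5,interpolation=cv2.INTER_CUBIC))
cv2.imwrite("pics/hover.png",np.hstack(o))
E
```

```text
clock: 3.6
eef_pos: [566.0, 20.3, 154.3]
orientation: [0.0, 0.926, 0.379, -0.0]
wrist_force: [0.1, -1.0, -2.0]
grip_width: 25.1
finger_force: 30.0
3.6 shift [0.0016 0.0041 0.0193] turn [-0.     0.001  0.001] rows 0.31740310372950603 0.005947568699844835
```

View pics/hover.png

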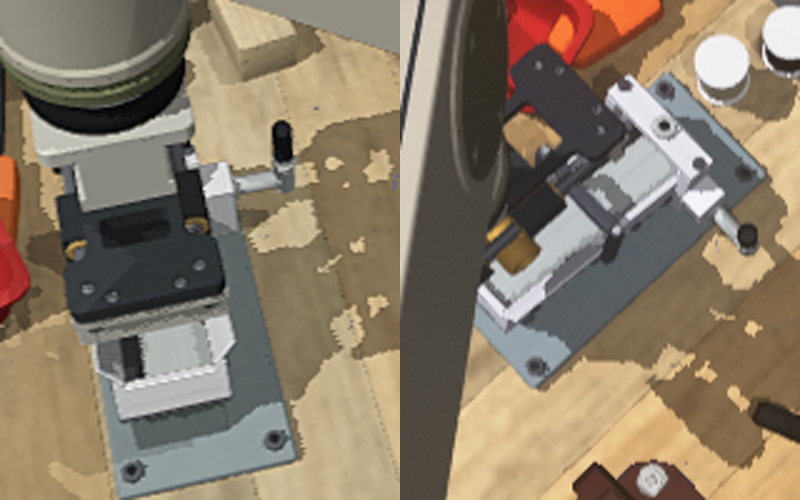

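Scene view: the gripper hides the bushing over the chute. Top view: the barrel's plain end shows at mosaic (520,255), which is top pixel (218,262). I'll locate that end relative to the jig from the depth.

Run:
```python
from h import *
import cv2
np.set_printoptions(precision=1,suppress=True)
T=dict(np.load("top1.npz"));C=cloud(T)
O=np.array([595.5,-26.8]);w=-.795;M=np.array([[np.cos(w),np.sin(w)],[-np.sin(w),np.cos(w)]])
hsv=cv2.cvtColor(T["frame"],cv2.COLOR_RGB2HSV)
m=(hsv[...,1]>110)&(hsv[...,0]>8)&(hsv[...,0]<32);m[:, :195]=0;m[:245]=0;m[275:]=0;m[:,232:]=0
P=C[m];P=P[(P[:,2]>120)&(P[:,2]<180)];J=np.c_[(P[:,:2]-O)@M.T,P[:,2]]
print(len(J),np.percentile(J,[2,10,50,90,98],axis=0))
```

```text
190 [[-65.  -14.1 143.6]
 [-62.7 -13.5 155.2]
 [-53.8  -7.1 161.9]
 [-45.2   9.9 164.8]
 [-43.2  11.9 166. ]]
```

```bash
python3 -m creep '[[0.02,0,0.004,0.02,0,0,0],[0.02,0,0.004,0.04,0,0,0],[0.02,0,0.004,0.05,0,0,0],[0.02,0,0.004,0.056,0,0,0],[0.02,0,0.004,0.056,0,0,0],[0.02,0,0.004,0.056,0,0,0]]' 30; python3 go.py 570 18.5 92 0.776
```

```text
clock: 4.45
eef_pos: [569.3, 17.8, 99.1]
orientation: [0.0, 0.926, 0.378, 0.0]
wrist_force: [-1.0, -1.4, -3.2]
grip_width: 25.3
finger_force: 30.0
4.45 shift [ 0.001  -0.      0.0071] turn [0. 0. 0.] rows 0.11455737846226992 0.0022025105000012335
```

```bash
python3 -m creep '[[0.02,0,0,0.006,0,0,0],[0.02,0,0,0.006,0,0,0],[0.02,0,0,0.006,0,0,0],[0.038,0,0,0.006,0,0,0],[0.038,0,0,0.006,0,0,0],[0.038,0,0,0.006,0,0,0],[0.038,0,0,-0.03,0,0,0],[0.038,0,0,-0.08,0,0,0]]' 30; python3 go.py 603 -340 165 1.052
python3 - <<'E'
from workcell import viewer
import cv2,numpy as np
c=viewer.capture("top");np.savez("top2.npz",**c);x,y,w,h=170,160,160,200
cv2.imwrite("pics/drop1.png",cv2.resize(c["frame"][y:y+h,x:x+w,::-1],None,fx=3,fy=3,interpolation=cv2.INTER_CUBIC))
E
```

```text
clock: 5.45
eef_pos: [567.8, 18.0, 177.9]
orientation: [-0.001, 0.926, 0.378, -0.002]
wrist_force: [0.7, 0.1, 0.8]
grip_width: 38.2
finger_force: 0.0
5.45 shift [-0.2256  0.2802  0.0126] turn [-0.003  0.002 -0.276] rows 5.75945463039234 1.484748675547211
```

View pics/drop1.png

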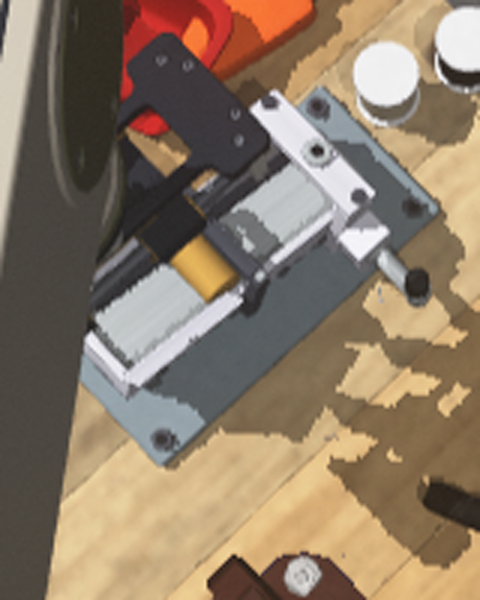

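The barrel is in the chute at (205,268), upright against the walls and just uphill of the gauge bar, probably still rolling. I'll move to the second bushing and look again.

```bash
python3 -m creep '[[0.055,-0.038,0.047,0.002,0,0,-0.05],[0.055,-0.076,0.094,0.004,0,0,-0.1],[0.055,-0.114,0.141,0.006,0,0,-0.15],[0.055,-0.152,0.188,0.008,0,0,-0.2],[0.055,-0.19,0.235,0.01,0,0,-0.25],[0.055,-0.226,0.281,0.012,0,0,-0.276],[0.055,-0.226,0.281,0.012,0,0,-0.276],[0.055,-0.226,0.281,0.012,0,0,-0.276]]' 30; python3 go.py 602.4 -341.5 47.5 1.054
python3 - <<'E'
from workcell import viewer
import cv2,numpy as np
o=[]
for n,(x,y,w,h) in(("scene",(200,210,130,190)),("top",(180,170,150,190))):
    c=viewer.capture(n);o.append(cv2.resize(c["frame"][y:y+h,x:x+w,::-1],None,fx=2.8,fy=2.8,interpolation=cv2.INTER_CUBIC))
cv2.imwrite("pics/roll1.png",np.hstack(o))
E
```

```text
clock: 6.5
eef_pos: [604.5, -341.0, 166.2]
orientation: [-0.0, 0.865, 0.502, 0.0]
wrist_force: [0.5, 0.4, 0.3]
grip_width: 54.9
finger_force: 0.0
6.5 shift [-0.0016 -0.0015  0.1187] turn [-0.001 -0.001 -0.003] rows 1.900180271527245 0.01689469897971794
```

View pics/roll1.png

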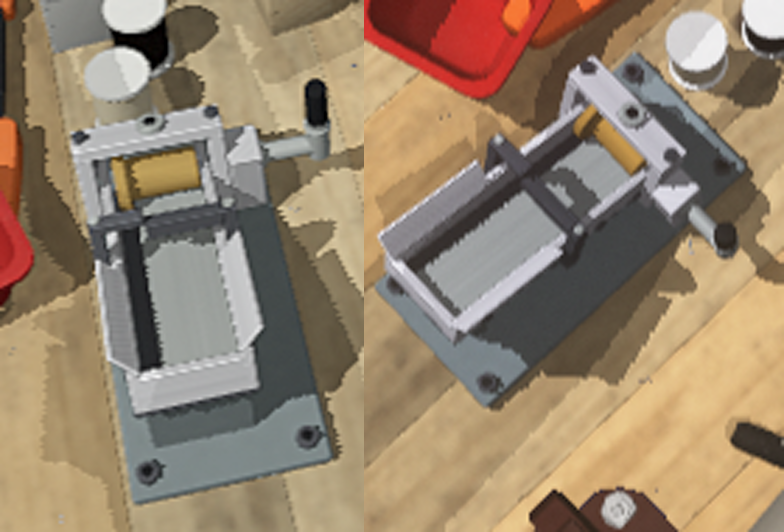

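The first bushing lies in the nest below the drill plate (top mosaic (610,140), scene mosaic (160,172)), with its flange in the groove. Now for the second bushing.

```bash
python3 -m creep '[[0.055,-0.0015,-0.0015,0.04,0,0,0],[0.055,-0.0015,-0.0015,0.09,0,0,0],[0.055,-0.0015,-0.0015,0.11,0,0,0],[0.055,-0.0015,-0.0015,0.1185,0,0,0],[0.055,-0.0015,-0.0015,0.1185,0,0,0],[0.02,-0.0015,-0.0015,0.1185,0,0,0],[0.02,-0.0015,-0.0015,0.1185,0,0,0],[0.02,-0.0015,-0.0015,0.1185,0,0,0]]' 30; python3 -m creep '[[0.02,0,0,0,0,0,0],[0.02,0,0,-0.02,0,0,0],[0.02,0,0,-0.07,0,0,0],[0.02,0,0,-0.13,0,0,0],[0.02,0,0,-0.13,0,0,0]]' 30
python3 go.py 563 11.5 175 0.776
```

```text
clock: 7.6
eef_pos: [603.0, -342.0, 49.1]
orientation: [0.001, 0.865, 0.502, 0.0]
wrist_force: [0.3, -0.6, 0.4]
grip_width: 29.6
finger_force: 0.0
clock: 8.22
eef_pos: [606.2, -344.0, 187.8]
orientation: [0.006, 0.865, 0.502, 0.003]
wrist_force: [0.5, -0.6, -1.6]
grip_width: 25.4
finger_force: 30.0
8.225 shift [ 0.2872 -0.214   0.0096] turn [ 0.014 -0.001  0.276] rows 5.733025209236847 1.4850004697440164
```

```bash
python3 -m creep '[[0.02,0.037,-0.026,0,0,0,-0.18],[0.02,0.074,-0.053,0,0,0,-0.36],[0.02,0.111,-0.079,0,0,0,-0.54],[0.02,0.148,-0.105,0,0,0,-0.72],[0.02,0.185,-0.132,0,0,0,-0.9],[0.02,0.222,-0.158,0,0,0,-1.08],[0.02,0.259,-0.185,0.005,0,0,-1.26],[0.02,0.296,-0.211,0.01,0,0,-1.44]]' 30
python3 go.py 570 18 160 3.918
```

```text
clock: 9.22
eef_pos: [565.6, 21.6, 168.0]
orientation: [-0.0, 0.316, 0.949, 0.0]
wrist_force: [0.2, 1.0, -2.3]
grip_width: 25.4
finger_force: 30.0
9.225 shift [-0.0056 -0.0002  0.008 ] turn [ 0.    0.   -1.42] rows 0.15708096551684284 7.636228162219086
```

```bash
python3 -m creep '[[0.02,0,0,0,0,0,-0.18],[0.02,0,0,0,0,0,-0.36],[0.02,0,0,0,0,0,-0.54],[0.02,0,0,0,0,0,-0.72],[0.02,0,0,0,0,0,-0.9],[0.02,0,0,0,0,0,-1.08],[0.02,0,0,0.004,0,0,-1.26],[0.02,-0.0035,0,0.008,0,0,-1.42]]' 30
python3 -m creep '[[0.02,0,0,0,0,0,0],[0.02,0,0,0,0,0,0],[0.02,0,0,0,0,0,0]]' 30
python3 go.py 570 18 99 3.918
python3 - <<'E'
from workcell import viewer
from h import *
import cv2
np.set_printoptions(precision=1,suppress=True)
T=viewer.capture("top");C=cloud(T)
O=np.array([595.5,-26.8]);w=-.795;M=np.array([[np.cos(w),np.sin(w)],[-np.sin(w),np.cos(w)]])
hsv=cv2.cvtColor(T["frame"],cv2.COLOR_RGB2HSV)
m=(hsv[...,1]>110)&(hsv[...,0]>8)&(hsv[...,0]<32);m[:, :195]=0;m[:245]=0;m[275:]=0;m[:,232:]=0
P=C[m];P=P[(P[:,2]>120)&(P[:,2]<180)];J=np.c_[(P[:,:2]-O)@M.T,P[:,2]]
print(len(J),np.percentile(J,[2,10,50,90,98],axis=0))
E
```

```text
clock: 10.22
eef_pos: [568.6, 18.1, 159.9]
orientation: [-0.0, -0.378, 0.926, 0.0]
wrist_force: [-0.1, 0.9, -1.0]
grip_width: 25.2
finger_force: 30.0
clock: 10.6
eef_pos: [568.9, 18.0, 160.4]
orientation: [0.0, -0.375, 0.927, -0.0]
wrist_force: [0.5, -0.9, -2.1]
grip_width: 24.9
finger_force: 30.0
10.6 shift [-0.0007 -0.0007  0.0614] turn [-0.     0.    -0.008] rows 0.9817530211147324 0.044291473174879546
202 [[-62.5 -14.3 149.9]
 [-60.1 -13.3 161.3]
 [-50.7  -6.7 167.7]
 [-41.8  11.3 170.4]
 [-39.8  13.2 171.3]]
```

```bash
python3 -m creep '[[0.02,0,0,0.025,0,0,-0.008],[0.02,0,0,0.05,0,0,-0.008],[0.02,0,0,0.062,0,0,-0.008],[0.02,0,0,0.067,0,0,-0.008],[0.02,0,0,0.067,0,0,-0.008],[0.02,0,0,0.067,0,0,-0.008]]' 30; python3 go.py 570 18 92.5 3.918
```

```text
clock: 11.4
eef_pos: [569.7, 17.9, 94.3]
orientation: [0.001, -0.379, 0.925, -0.0]
wrist_force: [0.2, -0.7, -1.6]
grip_width: 25.3
finger_force: 30.0
11.4 shift [-0.0003 -0.0001  0.0018] turn [-0.001  0.001  0.002] rows 0.02868007941462562 0.013046444721121608
```

```bash
python3 -m creep '[[0.038,0,0,0,0,0,0],[0.038,0,0,0,0,0,0],[0.038,0,0,0,0,0,0],[0.038,0,0,-0.03,0,0,0],[0.038,0,0,-0.08,0,0,0]]' 30; python3 go.py 540 -190 170 3.918
```

```text
clock: 12.02
eef_pos: [567.2, 18.0, 171.7]
orientation: [-0.002, -0.379, 0.925, 0.001]
wrist_force: [0.3, 1.0, 0.3]
grip_width: 38.2
finger_force: 0.0
12.025 shift [ 0.1654 -0.1291  0.0018] turn [ 0.004 -0.003  0.002] rows 3.3570211003471457 0.028012055561996044
```

```bash
python3 -m creep '[[0.0,0.016,-0.014,0,0,0,0.18],[0.0,0.033,-0.028,0,0,0,0.36],[0.0,0.05,-0.043,0,0,0,0.54],[0.0,0.066,-0.057,0,0,0,0.72],[0.0,0.082,-0.071,0,0,0,0.9],[0.0,0.1,-0.086,0,0,0,1.08],[0.0,0.115,-0.1,0,0,0,1.26],[0.0,0.131,-0.114,0,0,0,1.44]]' 30
python3 -m creep '[[0.0,0,0,0,0,0,0.18],[0.0,0,0,0,0,0,0.36],[0.0,0,0,0,0,0,0.54],[0.0,0,0,0,0,0,0.72],[0.0,0,0,0,0,0,0.9],[0.0,0,0,0,0,0,1.08],[0.0,0,0,0,0,0,1.26],[0.0,0,0,0,0,0,1.44]]' 30
python3 go.py 553.6 -155.4 86 0.776
python3 - <<'E'
from workcell import viewer
import cv2,numpy as np
o=[]
for n,(x,y,w,h) in(("scene",(200,210,130,190)),("top",(180,170,150,190))):
    c=viewer.capture(n);o.append(cv2.resize(c["frame"][y:y+h,x:x+w,::-1],None,fx=2.8,fy=2.8,interpolation=cv2.INTER_CUBIC))
cv2.imwrite("pics/roll2.png",np.hstack(o))
E
```

```text
clock: 13.02
eef_pos: [555.6, -155.9, 173.2]
orientation: [0.0, 0.328, 0.945, 0.0]
wrist_force: [0.1, 0.1, 0.1]
grip_width: 0.3
finger_force: 0.0
clock: 14.02
eef_pos: [555.7, -155.1, 173.2]
orientation: [-0.0, 0.869, 0.494, 0.0]
wrist_force: [-0.1, -0.2, 0.1]
grip_width: 0.7
finger_force: 0.0
14.025 shift [-0.0013 -0.0016  0.0872] turn [-0.    -0.     0.258] rows 1.3956105904573752 1.3865701323254502
```

View pics/roll2.png

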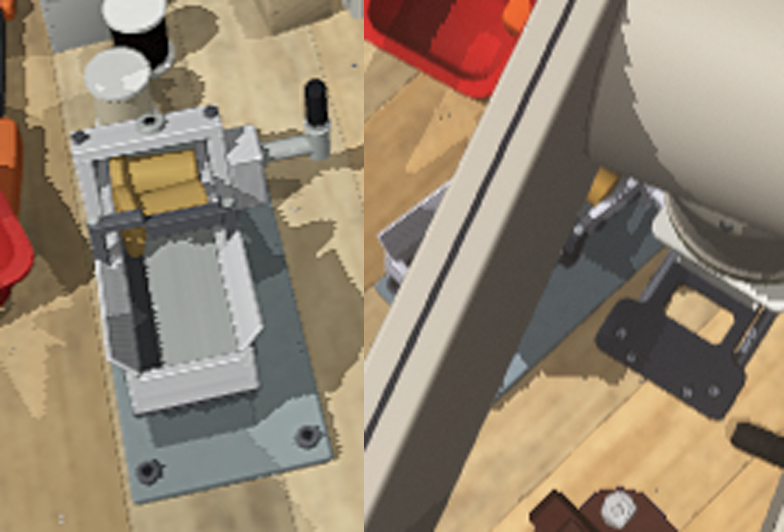

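Both bushings are in. The scene view shows the first under the drill plate at (165,170) and the second right behind it at (175,198), both with flanges in the groove. Next I'll lower the closed fingers behind the handle.

```bash
python3 -m creep '[[0.0,-0.003,-0.0016,0,0,0,0.13],[0.0,-0.003,-0.0016,0.01,0,0,0.258],[0.0,-0.003,-0.0016,0.04,0,0,0.258],[0.0,-0.003,-0.0016,0.07,0,0,0.258],[0.0,-0.003,-0.0016,0.085,0,0,0.258],[0.0,-0.003,-0.0016,0.085,0,0,0.258],[0.0,-0.003,-0.0016,0.085,0,0,0.258]]' 30; python3 go.py 576.5 -137 86 0.776
```

```text
clock: 15.0
eef_pos: [553.6, -157.3, 89.5]
orientation: [0.001, 0.924, 0.381, 0.001]
wrist_force: [-0.1, -0.0, -0.6]
grip_width: 0.8
finger_force: 0.0
15.0 shift [0.0305 0.0017 0.0035] turn [ 0.002 -0.001  0.007] rows 0.49220097650422334 0.03761535503837969
```

```bash
python3 -m creep '[[0,0.005,0.0017,0.003,0,0,0],[0,0.01,0.0017,0.003,0,0,0],[0,0.013,0.0017,0.003,0,0,0],[0,0.016,0.0017,0.003,0,0,0],[0,0.019,0.0017,0.003,0,0,0],[0,0.022,0.0017,0.003,0,0,0],[0,0.025,0.0017,0.003,0,0,0],[0,0.028,0.0017,0.003,0,0,0]]'; python3 go.py 576.5 -137 86 0.776
```

```text
clock: 16.0
eef_pos: [574.0, -138.5, 85.2]
orientation: [0.0, 0.925, 0.381, 0.0]
wrist_force: [-2.0, -1.6, 2.3]
grip_width: 0.3
finger_force: 1.1
16.0 shift [ 0.0028  0.0007 -0.0008] turn [0.    0.    0.006] rows 0.04790320338507917 0.030724541437684105
```

Pushing at about 2.5 N, which is the plunger's friction. I'll continue.

```bash
python3 -m creep '[[0,0.001,0,0,0,0,0],[0,0.002,0,0,0,0,0],[0,0.003,0,0,0,0,0],[0,0.004,0,0,0,0,0],[0,0.005,0,0,0,0,0],[0,0.005,0,0,0,0,0]]'; python3 -m creep '[[0,0.001,0,0,0,0,0],[0,0.002,0,0,0,0,0],[0,0.003,0,0,0,0,0],[0,0.003,0,0,0,0,0]]'
```

```text
clock: 16.75
eef_pos: [577.3, -135.1, 85.2]
orientation: [0.0, 0.925, 0.381, -0.0]
wrist_force: [-1.9, -3.1, 2.9]
grip_width: 0.8
finger_force: 1.8
clock: 17.25
eef_pos: [578.4, -134.1, 85.2]
orientation: [0.0, 0.925, 0.381, -0.001]
wrist_force: [-6.9, -8.1, 5.5]
grip_width: 0.7
finger_force: 5.5
```

```bash
python3 -m creep '[[0,0.001,0,0,0,0,0],[0,0.002,0,0,0,0,0],[0,0.003,0,0,0,0,0],[0,0.003,0,0,0,0,0]]';python3 -m creep '[[0,0.0015,0,0,0,0,0],[0,0.003,0,0,0,0,0],[0,0.003,0,0,0,0,0]]'
```

```text
clock: 17.75
eef_pos: [579.0, -133.6, 85.2]
orientation: [0.001, 0.925, 0.38, -0.003]
wrist_force: [-15.5, -15.1, 10.1]
grip_width: 0.8
finger_force: 10.9
clock: 18.12
eef_pos: [579.4, -133.3, 85.2]
orientation: [0.001, 0.925, 0.38, -0.005]
wrist_force: [-25.0, -20.8, 15.0]
grip_width: 0.6
finger_force: 16.5
```

```bash
python3 -m creep '[[0,-0.005,0,0,0,0,0],[0,-0.02,0,0,0,0,0],[0,-0.035,0,0,0,0,0],[0,-0.04,0,-0.05,0,0,0],[0,-0.08,0,-0.1,0,0,0],[0,-0.14,0.03,-0.1,0,0,0],[0,-0.2,0.06,-0.1,0,0,0],[0,-0.2,0.06,-0.1,0,0,0]]'
python3 - <<'E'
from workcell import viewer
from h import *
import cv2
np.set_printoptions(precision=1,suppress=True)
O=np.array([595.5,-26.8]);w=-.795;M=np.array([[np.cos(w),np.sin(w)],[-np.sin(w),np.cos(w)]])
o=[]
for n,(x,y,w_,h) in(("scene",(210,230,110,110)),("top",(200,180,130,110))):
    c=viewer.capture(n);P=cloud(c).reshape(-1,3);J=np.c_[(P[:,:2]-O)@M.T,P[:,2]]
    Q=J[(J[:,2]>65)&(J[:,1]<-58)&(J[:,1]>-120)&(J[:,0]>50)&(J[:,0]<75)];print(n,"handle",Q.min(0),Q.max(0),np.median(Q,0),len(Q))
    o.append(cv2.resize(c["frame"][y:y+h,x:x+w_,::-1],None,fx=3.3,fy=3.3,interpolation=cv2.INTER_CUBIC))
cv2.imwrite("pics/end.png",np.hstack(o))
E
```

```text
clock: 19.12
eef_pos: [482.2, -315.3, 185.1]
orientation: [0.0, 0.925, 0.379, -0.0]
wrist_force: [-1.0, 1.8, 0.4]
grip_width: 0.2
finger_force: 0.0
scene handle [ 57.4 -76.8  66. ] [ 72.9 -61.9 104.9] [ 61.7 -69.4  89.4] 166
top handle [ 58.  -79.7  65.2] [ 71.5 -66.3 101.6] [ 63.9 -74.6  97.3] 82
```

View pics/end.png

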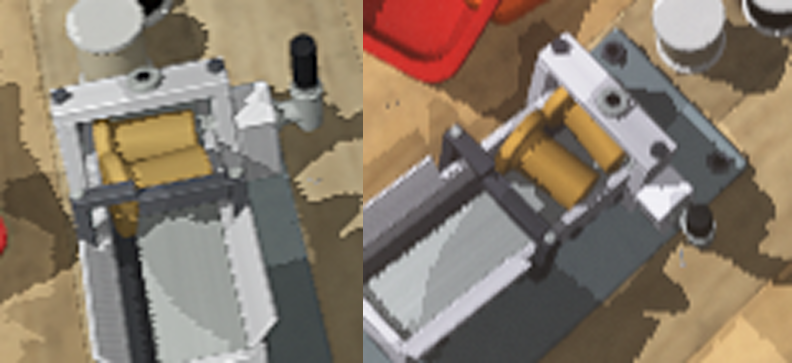

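The final views show the handle moved in by about 18 mm, up against the block, with both bushings side by side. The second looks slightly skewed in the top view, barrel at (560,170), so I'll check its pose.

Run:
```python
from workcell import viewer
from h import *
import cv2
np.set_printoptions(precision=3,suppress=True)
O=np.array([595.5,-26.8]);w=-.795;c_,s_=np.cos(w),np.sin(w);M=np.array([[c_,s_],[-s_,c_]])
for n in("scene","top"):
    c=viewer.capture(n);hsv=cv2.cvtColor(c["frame"],cv2.COLOR_RGB2HSV)
    m=(hsv[...,1]>120)&(hsv[...,0]>12)&(hsv[...,0]<32)
    P=cloud(c)[m];J=np.c_[(P[:,:2]-O)@M.T,P[:,2]]
    J=J[(abs(J[:,0]-35)<40)&(abs(J[:,1]-11)<36)&(J[:,2]>30)&(J[:,2]<95)]
    for nm,x0,lo,hi in(("queue",25,4,42),("nest",66,50,90)):
        Q=J[(J[:,0]>lo)&(J[:,0]<hi)]
        x,e=fitb(Q,[x0,9,53-.309*x0+13.6,np.pi/2]);print(n,nm,x,"tilt",x[3]-np.pi/2,e,len(Q))
```

```text
scene queue [32.54   7.482 59.531  1.761] tilt 0.19000477485906053 1.1162435950748364 323
scene nest [66.082  9.344 47.658  1.485] tilt -0.08535391322664498 0.8279832139969088 353
top queue [30.997  4.03  56.726  1.745] tilt 0.17397097338373269 1.021303379706513 392
top nest [64.732  7.003 44.689  1.488] tilt -0.08308987576971782 0.8221256148886305 213
```

Run:
```python
from workcell import viewer
from h import *
import cv2
np.set_printoptions(precision=2,suppress=True)
O=np.array([595.5,-26.8]);w=-.795;c_,s_=np.cos(w),np.sin(w);M=np.array([[c_,s_],[-s_,c_]])
a=.3;ex=np.array([np.cos(a),0,-np.sin(a)]);en=np.array([np.sin(a),0,np.cos(a)]);ey=np.array([0,1.,0])
for n,h0,y0 in(("scene",54.5,10),("top",50.9,8)):
    A=[];
    for k in range(4):
        c=viewer.capture(n);hsv=cv2.cvtColor(c["frame"],cv2.COLOR_RGB2HSV)
        m=(hsv[...,1]>120)&(hsv[...,0]>12)&(hsv[...,0]<32);m=cv2.erode(m.astype(np.uint8),np.ones((2,2)))>0
        P=cloud(c)[m];A.append(np.c_[(P[:,:2]-O)@M.T,P[:,2]])
    J=np.vstack(A)-[0,y0,h0]
    U=np.c_[J@ex,J@ey,J@en]   # along slope, across (true), normal
    U=U[(U[:,0]>0)&(U[:,0]<100)&(abs(U[:,1])<34)&(U[:,2]>4)&(U[:,2]<38)]
    def r1(p,f=0):
        d=U-[p[0],p[1],13];ax=np.array([np.sin(p[2]),np.cos(p[2]),0]);s=d@ax;q=np.linalg.norm(d-np.outer(s,ax),axis=1)
        def cyl(s0,s1,R):
            ds=np.maximum(s0-s,s-s1);dr=q-R;return np.where((ds>0)&(dr>0),np.hypot(ds,dr),np.maximum(ds,dr))
        return np.minimum(cyl(-21,21,13),cyl(21,28,21))
    def r(p):
        u,v=r1(p[:3]),r1(p[3:6]);return np.where(abs(u)<abs(v),u,v)
    for t0 in(0,-.08):
        f=least_squares(r,[64,1,t0,24,0,0],loss="soft_l1",x_scale=[1,1,.05]*2)
        print(n,len(U),"nest",f.x[:3],"queue",f.x[3:],"gap",f.x[0]-f.x[3],np.median(abs(r(f.x))))
```

```text
scene 2424 nest [65.12 -0.47  0.08] queue [29.05 -2.9  -0.19] gap 36.07035539380793 0.9125091475380493
scene 2424 nest [65.12 -0.47  0.08] queue [29.05 -2.9  -0.19] gap 36.07035417035793 0.912509325960376
top 2134 nest [63.21 -1.12  0.08] queue [27.29 -3.73 -0.19] gap 35.92269725485335 0.9505752442060693
top 2134 nest [63.21 -1.12  0.08] queue [27.29 -3.73 -0.19] gap 35.91977319612617 0.9478647952451116
```

Both fits agree and sit inside the limits: nest tilt about 0.08 rad, queue tilt about 0.19 rad. Handing in.

```bash
python3 -c "
from workcell import bot
print(bot.sign_off())"
```

```text
the job is handed in; nothing more can be done
None
```

I loaded both bushings flange-to-groove (nest and queue), pushed the plunger home to its stop (about 18 mm of travel) and handed the job in at about 20 s; the hand-in gave no verdict, but my camera fits put everything inside the limits, with the nest bushing about 0.08 rad askew (limit 0.12) and the queued one about 0.19 rad (limit 0.3).

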